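# Snap a mould carrier home on a three-ball wheel head

## Task

Lift the plaster mould on its aluminium carrier off the ware board and set it on the head of the banding wheel; its three underside grooves must find the three balls, so feel for them by lifting and turning rather than by force. Then press it down gently until the head's springs snap and pull it fully home, level, let go, and leave the other things on the table where they are and upright.

Things in the scene. Friction and masses are not known exactly. Their poses are not given: they have to be found in the camera images.
- mould_mid (a point): middle of the white plaster block (the mould) 64 mm along its x, 40 along its y, 46 high; grasp it across the 40 mm. It is fixed on a loose aluminium carrier, 0.55 kg in all (give or take 15 %): a disc of 144 mm diameter, 6 thick, its top 23 mm below this point; under it a ring 18 mm high. The carrier stands on the ring's flat underside, 47 mm below this point. z is up
- groove (a point): point under the carrier on the plane of the ring's flat underside, 55 mm from the centre along the mould's +x: the mouth of one of three radial V grooves (120 degrees apart) cut in the ring, each 30 mm wide at the mouth, 15 deep, flanks at 45 degrees; two dark screw heads on the disc mark each. Flat between them. In the middle hangs a stud with an 11 mm ball end, not below the ring
- wheel_axis (a point): centre of the top of the banding wheel's steel head (156 mm across, 68 mm above the table), axes as wheel. Home, mould_mid is 65 mm above it; with the ring's flats on the balls 77 mm; with grooves over balls it sinks to 73 to 74 mm, where the stud meets two sprung bars. 8 to 18 N more pushes it past them (by 68 mm); they then pull it home. Carrier to wheel force must stay below 70 N
- wheel: fixed square foot of the banding wheel (150 mm), origin under its middle. On its round head stand three 16 mm steel balls on pins, 55 mm from the axis, 120 degrees apart, centres 22 mm above its top. The head is braked (about 1 N m) at an unmeasured angle: one ball is in the foot's +x direction +- 0.7 rad: find it by feel. Grooves up to 0.12 rad or 6 mm off slip in and centre when let go
- board: fixed plywood ware board, 190 x 190 x 12 mm, origin in the middle of its underside on the table; the carrier starts on it
- mug_mid (a point): middle of a white mug, 76 mm across, 85 mm high; bystander
- glaze_jar_mid (a point): middle of a white jar, 60 mm across, 85 mm high; bystander
- bisque_bowl_mid (a point): middle of a reddish bowl, 110 mm across, 45 mm high; bystander
- test_tile_mid (a point): middle of a flat tile 50 x 35 x 7 mm; bystander
- rib_mid (a point): middle of a flat wooden scraper 90 x 45 x 6 mm; bystander
- kidney_mid (a point): middle of a flat black rubber disc, 80 mm across, 5 mm thick; bystander
Mind the look-alikes: they are no part of the job. What is shaped like the part that bears mould_mid but orange or yellow is not meant.

How it is judged:
By the outcome, as a careful person would: the job done as asked, in the order asked, and still so for the second after the job is handed in, with the robot touching nothing.
It also fails if it takes over 51 s, if anything falls off the work surface, if the arm or the gripper's body presses on something with over 40 N, if the wrist force passes 120 N, or if a joint passes its speed limit or range.

## Robot

A 7-joint arm with a two-finger parallel gripper is mounted at the origin on the work surface. World frame = base frame: x ahead of the robot, y to its left, z up, the work surface at z = 0. Lengths are in m, angles in rad, forces in N, time in s.
With the tool pointing down it reaches from about 0.425 to 1.025 m from the base axis. Payload 9.4 kg.
Tool frame: the origin (TCP) lies midway between the tips of the shut fingers; the grasp point (between the pads) lies 19 mm behind it (hold_point_z is the distance from the TCP to the grasp point, in m); z points along the fingers, y is the direction in which the jaws open and shut (so a half turn about z gives the same grasp; the last joint's range is limited). The gripper opens to 85 mm and grips with 20 to 120 N. Pads are 22 mm wide; open, the fingers measure 114 mm over their backs; the gripper's body (76 mm by 85 mm) begins 54 mm behind the grasp point. The pads swing forward as they close: fully open they stand 13 mm farther back than shut.
Start: joints at [1.126, 0.599, -0.003, 1.599, 0.002, 0.943, -0.08], TCP at [0.261, -0.677, 0.231] pointing down, gripper open.
Joint ranges: [-2.57, 2.57], [-0.35, 1.97], [-1.29, 1.29], [0.11, 2.56], [-1.05, 4.19], [0.11, 1.86], [-2.63, 2.63]. Speed limits (rad/s): [2.22, 2.22, 3.01, 3.01, 3.14, 3.14, 3.14].

## Interface

Orientations are given as a unit quaternion [x, y, z, w].
In Python, from plant import * gives the robot as it stands. The module is installed in compiled form; this text tells all that it offers.
- The arm moves only by the tool drive_tool, never from a script. Its argument "targets" is a list of rows, each a list of 3 entries, a list of its own where there are three numbers: the shift along the tool's x, y, z in units of 12 cm (1.0 is 12 cm), then the turn, a rotation vector about the tool's x, y, z in units of 360 degrees (1.0 is 360 degrees), then the opening, from 0 (shut) to 1 (fully open). In form: [[[dx, dy, dz], [ax, ay, az], jaw], ...]. A call has 1 to 5 rows; each row is the pose to reach, as a shift and turn from the pose measured when the call began, along the tool's axes at that moment, turning the shorter way round; what a row does not reach only later rows make up. A row lasts 1/8 s, in which the tool goes at most 62.5 mm and 10.7 degrees, less where a joint would pass 70% of its speed; a pose out of reach is approached as far as the arm can. A call with a number of a shift or a turn outside -1 to 1 is refused whole. A call with a gripper value outside its range is refused whole. The fingers move at their own pace and stop on an object; the grip force is fixed at half the most. Time passes only in rows, so rows that repeat a pose let the fingers close. It gives the time, the measured TCP pose, the force and the opening at its end, in the units of the state.
- read_state(): the state, without advancing time (a new reading comes with each control period).
- capture(name): name is "scene" or "top" or "wrist"; returns a dict with "pixels" (400x640x3 uint8, blue, green, red), "fov_y" (degrees; the focal length in pixels is half the picture's height over the tangent of half this angle, whatever the lens; pixels are square), "cx", "cy" (the principal point, pixels), "k1" (the pictures are not rectified: a ray, as slopes to the right and down, at radius r is drawn at 1 + k1 r^2 times it, then the intrinsics apply), "T" (4x4, takes a point from camera to world coordinates); the wrist camera has in their place "mount" (4x4, takes a point from camera to tool coordinates, whose origin is the TCP and whose axes are the flange's). Camera axes: x right, y up, looking along -z (the intrinsics and any distortion apply to the point x, -y, -z); pixel columns grow to the right and rows downward; lengths in m; the calibration is good to about 2 mm. A picture is of the moment at which its call begins: read the wrist's pose just before it. There is no depth.
- close_job(): hands the job in, once; it reports no verdict.
Trained networks look in a picture, given as the dict that the camera call returned (one of the last four; its "shot" number tells which), for a name from the list of things; names that differ only in an ending like _2 or _b are one class to them, and where a whole thing is asked for, a point or a joint stands for the part that bears it (a point fixed in the world has none). Each returns a list of dicts, best first, with "score" (0 to 1); they miss things now and then, are a little off and sometimes report something else, mostly with a low value. They report only what shows in the picture. A call takes as long as a camera call. They do not tell look-alikes from the thing itself.
- recognise(target, picture): "centre" ([x, y, z] in m, in the coordinates of the camera as it stood for that picture, good to about 4 mm: the middle of the surface that is visible of it).
- pinpoint(target, picture): "centre" ([x, y, z] in m, in the coordinates of the camera as it stood for that picture, good to about 4 mm: a listed point, or the origin of a listed thing).
The state is a dict: "time": time; "joint_pos": joint angles; "qd": joint speeds; "tau": joint torques, N m; "position": TCP position; "ee_rot": TCP orientation; "contact_force": force on the tool from outside, world axes, zero at the start; "wrist_torque": the same for the moment, N m; "grip_width": finger opening in m.
Only numpy, scipy, OpenCV 4.12 (cv2) and the standard library are available. Lean on these libraries where they do the work, as an engineer would, in place of code of your own. Each camera call takes 0.05 s, during which the arm holds its last target.

## Working session

There is one attempt and no reset: what is moved stays moved. The work goes in short steps, Python scripts to look and compute and a tool call to move; the robot and the scene stay as the last step left them, time stands still between calls to the robot, and variables do not carry over. Pictures are saved under pics/ and viewed, and the job is handed in when it is done.

Besides the shell and the picture viewer there is one more tool, called after ">>>" as name(argument=value, ...) on one line, values as JSON. drive_tool: Moves the arm, as the interface text tells. Shifts and turns lie within -1 to 1; 1 stands for 12 cm of shift or 360 degrees of turn. Its arguments: {"type":"object","properties":{"targets":{"type":"array","items":{"type":"array"}}},"required":["targets"]}

```bash
mkdir -p pics
cat > h.py <<'E'
from plant import *
import numpy as np, cv2
from scipy.spatial.transform import Rotation as R
def tw(c,p,s=None):
    p=np.array(p)
    if 'T' in c: T=np.array(c['T'])
    else:
        T=np.eye(4);T[:3,:3]=R.from_quat(s['ee_rot']).as_matrix();T[:3,3]=s['position'];T=T@np.array(c['mount'])
    return (T@np.append(p,1))[:3]
def Tcam(c,s=None):
    if 'T' in c: return np.array(c['T'])
    T=np.eye(4);T[:3,:3]=R.from_quat(s['ee_rot']).as_matrix();T[:3,3]=s['position'];return T@np.array(c['mount'])
def proj(c,p,s=None):
    q=np.linalg.inv(Tcam(c,s))@np.append(p,1)
    u=np.array([q[0],-q[1]])/-q[2]; u=u*(1+c['k1']*(u@u)); f=200/np.tan(np.radians(c['fov_y'])/2)
    return u*f+[c['cx'],c['cy']]
def ray(c,px,z,s=None):
    f=200/np.tan(np.radians(c['fov_y'])/2); d=(np.array(px,float)-[c['cx'],c['cy']])/f
    u=d.copy()
    for _ in range(20): u=d/(1+c['k1']*(u@u))
    T=Tcam(c,s); v=T[:3,:3]@np.array([u[0],-u[1],-1]); o=T[:3,3]
    return o+v*(z-o[2])/v[2]
E
python3 - <<'E'
from h import *
np.set_printoptions(precision=4,suppress=True)
s=read_state(); print(s)
for n in ("scene","top"):
    c=capture(n); cv2.imwrite(f"pics/{n}0.png",c['pixels']); print(n,{k:v for k,v in c.items() if k!='pixels'})
    for t in ("mould_mid","groove","wheel_axis","wheel","board","mug_mid","glaze_jar_mid","bisque_bowl_mid","test_tile_mid","rib_mid","kidney_mid"):
        for d in pinpoint(t,c)[:3]: 
            w=tw(c,d['centre']); print(t,round(d['score'],2),w,proj(c,w))
print(read_state()['time'])
E
```

```text
{'time': 0.0, 'joint_pos': array([ 1.1263,  0.6001, -0.0025,  1.6001,  0.0018,  0.9429, -0.0798]), 'qd': array([-0.0008,  0.0002,  0.0004, -0.0014,  0.0001,  0.0002,  0.0001]), 'tau': array([ -0.0005, -77.6443,   1.5652, -25.8003,   0.0124,   0.009 ,
         0.    ]), 'position': array([ 0.2605, -0.6761,  0.2304]), 'ee_rot': array([ 0.9831,  0.1829, -0.0002, -0.0007]), 'contact_force': array([ 0.5582, -0.5029, -0.6119]), 'wrist_torque': array([-0.0244, -0.0135,  0.0363]), 'grip_width': 0.08520575407206442}
scene {'fov_y': 52.464721582187245, 'cx': 323.2234457967171, 'cy': 203.3620269148809, 'k1': -0.03131257821120082, 'T': array([[-0.095 , -0.5639,  0.8203,  1.3173],
       [ 0.9954, -0.0609,  0.0733,  0.0838],
       [ 0.0086,  0.8236,  0.5672,  0.6432],
       [ 0.    ,  0.    ,  0.    ,  1.    ]]), 'shot': 1}
mould_mid 0.95 [0.2454 0.2989 0.0462] [427.9191 169.7772]
mould_mid 0.67 [0.4789 0.128  0.056 ] [370.5119 208.7448]
mould_mid 0.62 [ 0.3223 -0.1285  0.0441] [280.9799 175.4189]
groove 0.83 [0.5296 0.1531 0.0083] [379.2431 236.9414]
groove 0.77 [ 0.348  -0.0843  0.0032] [295.
[... 1238 characters left out ...]
38 0.0138] [279.597  182.2685]
groove 0.57 [ 0.3518 -0.0812  0.0037] [369.1442 251.2467]
wheel_axis 0.87 [ 0.5406 -0.1836  0.0648] [411.5239 176.8815]
wheel 0.64 [ 0.5395 -0.178   0.0035] [405.7442 179.7151]
wheel 0.34 [ 0.7182 -0.0159  0.0196] [344.2033 111.4617]
mug_mid 0.67 [0.7144 0.3186 0.0403] [215.6038 111.4723]
glaze_jar_mid 0.92 [ 0.7031 -0.3123  0.0411] [460.0012 114.6345]
glaze_jar_mid 0.19 [ 0.4951 -0.4118  0.0049] [495.8785 196.5374]
bisque_bowl_mid 0.96 [ 0.7179 -0.0162  0.0181] [344.3392 111.7244]
test_tile_mid 0.77 [0.3741 0.0055 0.0047] [336.0039 242.5772]
rib_mid 0.7 [ 0.4914 -0.4124  0.0043] [496.0509 197.9541]
kidney_mid 0.97 [0.4861 0.3998 0.0057] [187.5607 199.7783]
1.2
```

View pics.

View pics/scene0.png

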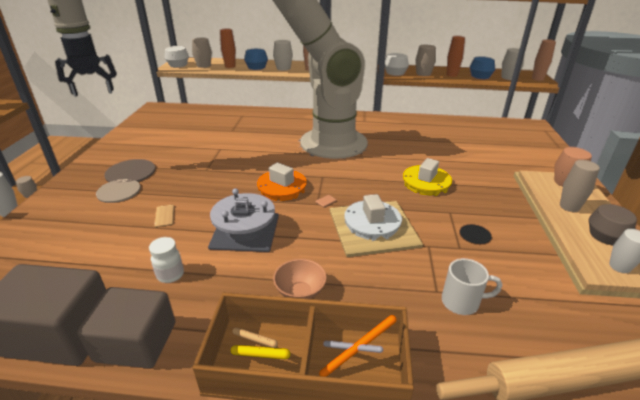

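View pics/top0.png

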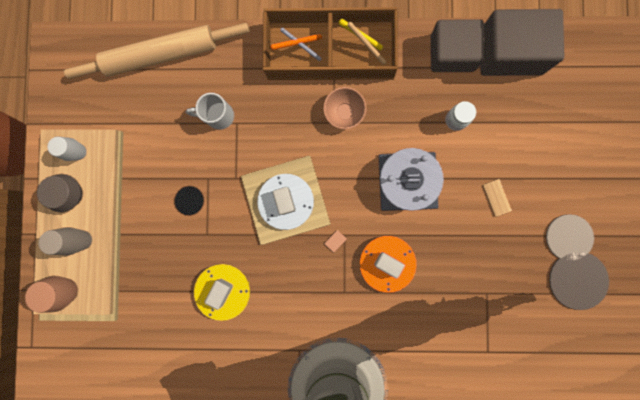

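Run:
```python
import cv2
a=cv2.imread('pics/top0.png'); b=cv2.imread('pics/scene0.png')
cv2.imwrite('pics/crop1.png',cv2.resize(a[120:260,220:480],None,fx=3,fy=3,interpolation=cv2.INTER_CUBIC))
cv2.imwrite('pics/crop2.png',cv2.resize(b[140:270,190:450],None,fx=3,fy=3,interpolation=cv2.INTER_CUBIC))
```

```text
(no output)
```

View pics/crop1.png

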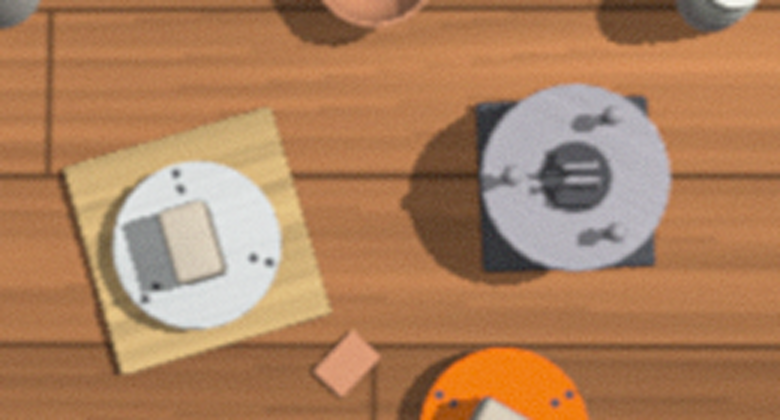

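View pics/crop2.png

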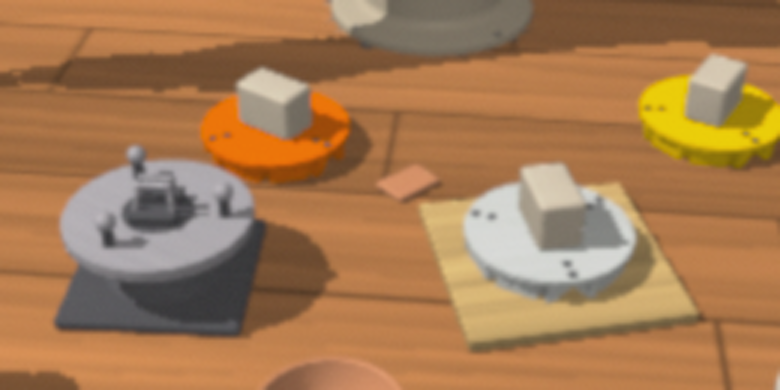

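Run:
```python
from h import *
np.set_printoptions(precision=4,suppress=True)
n=read_state()['time'];print(n)
c=capture("top");d=capture("scene")
P=[ray(c,p,.09)for p in [(423.3,158.7),(388.3,178.7),(423.3,197.7)]]
Q=[ray(d,p,.09)for p in [(235,191),(264,203.3),(225,213.3)]]
for L in(P,Q):
    m=np.mean(L,0);print(m)
    for p in L: v=p-m;print(p,np.hypot(*v[:2]),np.degrees(np.arctan2(v[1],v[0])))
# mould: top disc z = .012+.024=.036 ; mould top .012+.047+.023=.082
f=lambda x,y:(x/3+220,y/3+120)
m=ray(c,f(197,245),.036);print('disc',m)
for p in [(178,180),(262,259),(150,292)]:
    w=ray(c,f(*p),.036);v=w-m;print(w,np.hypot(*v[:2]),np.degrees(np.arctan2(v[1],v[0])))
co=[ray(c,f(*p),.082) for p in [(161,209),(205,200),(225,271),(181,283)]]
print(np.array(co),np.mean(co,0))
g=lambda x,y:(x/3+190,y/3+140)
for p in [(484,215),(570,269),(595,202)]:
    w=ray(d,g(*p),.036);print('s',w,np.degrees(np.arctan2(*(w-m)[1::-1])))
```

```text
1.2
[ 0.5345 -0.1799  0.09  ]
[ 0.5826 -0.2087  0.09  ] 0.056049650335854004 -30.915715720316136
[ 0.5336 -0.1232  0.09  ] 0.05663877326689952 90.87132013965842
[ 0.4873 -0.2077  0.09  ] 0.05481792321900856 -149.48419658659918
[ 0.5336 -0.1841  0.09  ]
[ 0.4865 -0.2131  0.09  ] 0.055270235292390064 -148.3748482249481
[ 0.5322 -0.1291  0.09  ] 0.05502878192183503 91.448137456192
[ 0.582  -0.2101  0.09  ] 0.05500228465980627 -28.245336811209363
disc [0.4799 0.1345 0.036 ]
[0.5358 0.1513 0.036 ] 0.05837360032432853 16.749069825411194
[0.4679 0.0786 0.036 ] 0.05709485680651892 -102.07203965302612
[0.4396 0.1745 0.036 ] 0.056774050118890106 135.19033996823543
[[0.5074 0.1584 0.082 ]
 [0.5148 0.1221 0.082 ]
 [0.4564 0.1052 0.082 ]
 [0.4466 0.1413 0.082 ]] [0.4813 0.1318 0.082 ]
s [0.4687 0.0805 0.036 ] -101.7139321416965
s [0.5359 0.1524 0.036 ] 17.72984309778139
s [0.439  0.1759 0.036 ] 134.60229458686774
```

>>> drive_tool(targets=[[[1,-1,0],[0,0,0],1],[[1,-1,0],[0,0,0],1],[[1,-1,0],[0,0,0],1]])

```text
time: 1.68
position: [0.3308, -0.5188, 0.2314]
ee_rot: [0.983, 0.184, 0.0, -0.0]
contact_force: [0.7, 0.7, -0.6]
grip_width: 0.0851
```

>>> drive_tool(targets=[[[1,-1,0],[0,0,0],1],[[1,-1,0],[0,0,0],1],[[1,-1,0],[0,0,0],1]])

```text
time: 2.05
position: [0.4004, -0.3611, 0.2318]
ee_rot: [0.983, 0.184, 0.001, -0.0]
contact_force: [1.3, -1.3, -0.1]
grip_width: 0.0853
```

>>> drive_tool(targets=[[[1,-1,0],[0,0,0],1],[[1,-1,0],[0,0,0],1],[[1,-1,0],[0,0,0],1]])

```text
time: 2.42
position: [0.4697, -0.2032, 0.2323]
ee_rot: [0.983, 0.185, 0.001, -0.0]
contact_force: [1.6, -0.3, 0.1]
grip_width: 0.0854
```

>>> drive_tool(targets=[[[1,-1,0],[0,0,0],1],[[1,-1,0],[0,0,0],1],[[1,-1,0],[0,0,0],1]])

```text
time: 2.8
position: [0.5388, -0.0449, 0.2329]
ee_rot: [0.983, 0.186, 0.002, -0.0]
contact_force: [0.3, -0.3, -0.5]
grip_width: 0.0857
```

>>> drive_tool(targets=[[[0.05,-0.78,0],[0,0,0],1],[[0.05,-0.78,0],[0,0,0],1]])

```text
time: 3.05
position: [0.5094, 0.0475, 0.233]
ee_rot: [0.982, 0.188, 0.002, -0.001]
contact_force: [0.1, -0.5, 0.3]
grip_width: 0.0855
```

>>> drive_tool(targets=[[[0.04,-0.78,0],[0,0,0.013],1],[[0.04,-0.78,0],[0,0,0.013],1],[[0.04,-0.78,0],[0,0,0.013],1]])

```text
time: 3.42
position: [0.4786, 0.1392, 0.2333]
ee_rot: [0.989, 0.15, 0.002, -0.001]
contact_force: [0.4, -0.3, -0.7]
grip_width: 0.0853
```

Run:
```python
from h import *
np.set_printoptions(precision=4,suppress=True)
s=read_state();print(s['time'],s['position'],R.from_quat(s['ee_rot']).as_matrix(),s['joint_pos'])
c=capture("wrist"); cv2.imwrite("pics/w1.png",c['pixels']);print(c['mount'],c['fov_y'])
for t in("mould_mid","groove"):
  for d in pinpoint(t,c)[:2]: w=tw(c,d['centre'],s);print(t,d['score'],w,proj(c,w,s))
```

```text
3.425 [0.4786 0.1392 0.2333] [[ 0.955   0.2965  0.0033]
 [ 0.2965 -0.955   0.003 ]
 [ 0.004  -0.0019 -1.    ]] [-0.3171  0.3279 -0.1026  2.1053  0.0487  0.7064 -1.7209]
[[ 0.0004  0.945   0.327   0.0845]
 [ 1.     -0.0003 -0.0003  0.0008]
 [-0.0002  0.327  -0.945  -0.1417]
 [ 0.      0.      0.      1.    ]] 69.17778288195281
mould_mid 0.64 [0.2478 0.2993 0.0446] [161.4578 298.7477]
mould_mid 0.52 [0.5348 0.1521 0.0098] [324.252  125.0086]
groove 0.94 [0.5328 0.1544 0.0106] [321.9686 126.0602]
```

View pics/w1.png

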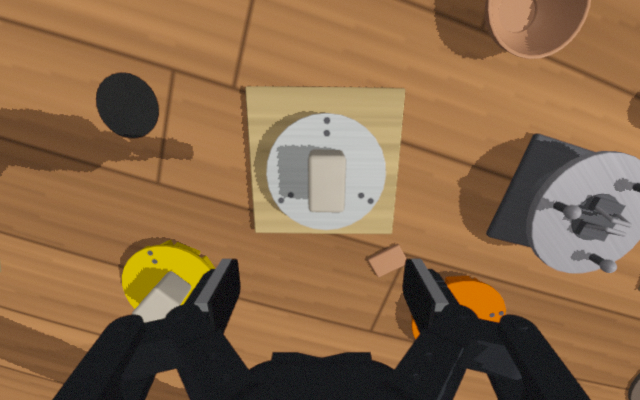

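Run:
```python
import cv2
a=cv2.imread('pics/w1.png')
cv2.imwrite('pics/w1c.png',cv2.resize(a[100:240,250:400],None,fx=5,fy=4.2857,interpolation=cv2.INTER_CUBIC)[:600])
cv2.imwrite('pics/w1d.png',cv2.resize(a[140:280,500:640],None,fx=4,fy=4,interpolation=cv2.INTER_CUBIC))
```

```text
(no output)
```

View pics/w1c.png

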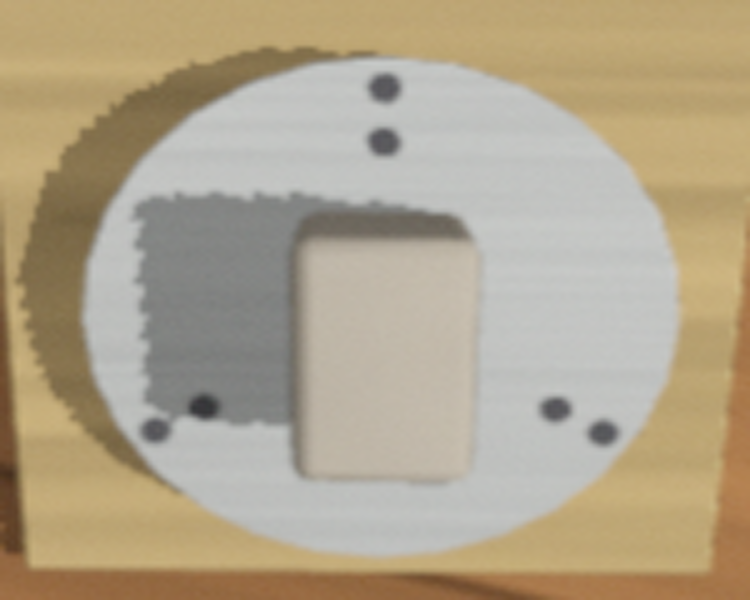

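View pics/w1d.png

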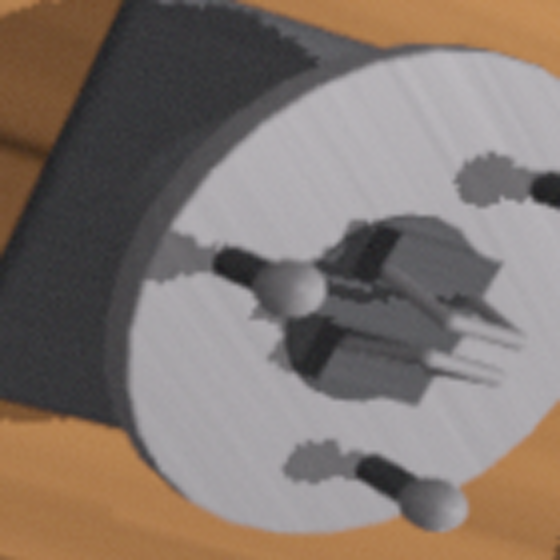

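Run:
```python
from h import *
np.set_printoptions(precision=4,suppress=True)
s=read_state();c=capture("wrist")
f=lambda x,y:(x/5+250,y/4.2857+100)
L=[ray(c,f(*p),.036,s) for p in [(385,88),(384,142),(155,430),(204,407),(603,432),(556,408)]]
m=np.mean(L,0);print('screws',m)
for i,p in enumerate(L): v=p-m;print(np.hypot(*v[:2]),np.degrees(np.arctan2(v[1],v[0]))-[0,120,-120][i//2])
co=np.array([ray(c,f(*p),.082,s) for p in [(300,236),(474,236),(468,478),(300,478)]]);print(co.mean(0))
for i in range(4):v=co[(i+1)%4]-co[i];print(np.hypot(*v[:2]),np.degrees(np.arctan2(v[1],v[0])))
for p in [(290,288),(433,503)]: print(ray(c,(p[0]/4+500,p[1]/4+140),.09,s))
```

```text
screws [0.4822 0.1289 0.036 ]
0.0637748113810857 16.457909691341317
0.049749714676724996 16.49030083966779
0.06407456698033488 16.5141571062631
0.04989015911175585 16.572589784264323
0.06381620762040772 16.584988376966862
0.049813035847876205 16.84325794864958
[0.484  0.1293 0.082 ]
0.03530716096579292 -73.05568286355694
0.06130314721107912 -162.79359562362444
0.036354568301871136 106.92866330988356
0.061297372091395616 16.227379840092865
[ 0.5345 -0.1347  0.09  ]
[ 0.4884 -0.2178  0.09  ]
```

>>> drive_tool(targets=[[[0,0.05,0.9],[-0.0003,-0.0006,0.0018],1],[[0,0.05,0.9],[-0.0003,-0.0006,0.0018],1],[[0,0.05,0.9],[-0.0003,-0.0006,0.0018],1]])

```text
time: 4.0
position: [0.4806, 0.1276, 0.1228]
ee_rot: [0.99, 0.14, -0.003, 0.002]
contact_force: [0.3, 0.7, 0.4]
grip_width: 0.0854
```

Run:
```python
from h import *
np.set_printoptions(precision=4,suppress=True)
s=read_state();print(s['time'],s['position'],R.from_quat(s['ee_rot']).as_matrix())
c=capture("wrist"); cv2.imwrite("pics/w2.png",c['pixels'])
```

```text
4.0 [0.4806 0.1276 0.1228] [[ 0.9608  0.2771 -0.0055]
 [ 0.2771 -0.9608 -0.0038]
 [-0.0063  0.0022 -1.    ]]
```

View pics/w2.png

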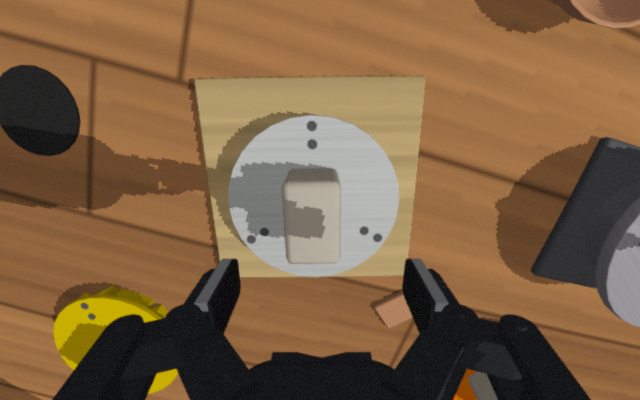

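Run:
```python
from h import *
np.set_printoptions(precision=4,suppress=True)
s=read_state();c=capture("wrist")
print(read_state()['position'],R.from_quat(read_state()['ee_rot']).as_matrix())
L=[ray(c,p,.036,s) for p in [(312,126),(312,144.5),(252,239.5),(264.5,232),(377.5,238),(364,230.5)]]
m=np.mean(L,0);print('screws',m)
for i,p in enumerate(L): v=p-m;print(np.hypot(*v[:2]),np.degrees(np.arctan2(v[1],v[0]))-[0,120,-120][i//2])
co=np.array([ray(c,p,.082,s) for p in [(286,182),(340,182),(340,263),(286,263)]]);print(co.mean(0))
```

```text
[0.4824 0.1289 0.1258] [[ 0.9607  0.2778 -0.0001]
 [ 0.2778 -0.9606 -0.0016]
 [-0.0005  0.0015 -1.    ]]
screws [0.4816 0.1337 0.036 ]
0.06439070210028308 16.814950928489072
0.05017110922711865 17.168372599974397
0.06394882579374957 17.177602128645816
0.05027386616957375 16.834340306006368
0.06429712563679911 16.692592176033983
0.0499973357702154 17.054416257049255
[0.4835 0.1337 0.082 ]
```

>>> drive_tool(targets=[[[0.01,-0.045,0.3],[0,0,-0.0018],1],[[0.01,-0.045,0.5],[0,0,-0.0018],1],[[0.01,-0.045,0.6],[0,0,-0.0018],1],[[0.01,-0.045,0.64],[0,0,-0.0018],1],[[0.01,-0.045,0.66],[0,0,-0.0018],1]])

```text
time: 4.72
position: [0.4826, 0.1344, 0.0474]
ee_rot: [0.989, 0.146, 0.001, 0.001]
contact_force: [-0.5, 0.6, 0.0]
grip_width: 0.0854
```

>>> drive_tool(targets=[[[0,0,0],[0,0,0],1]])

```text
time: 4.85
position: [0.483, 0.1344, 0.048]
ee_rot: [0.989, 0.146, 0.001, 0.001]
contact_force: [-1.1, 0.5, -0.2]
grip_width: 0.0852
```

Run:
```python
from h import *
np.set_printoptions(precision=4,suppress=True)
s=read_state();print(s['time'],s['position'],R.from_quat(s['ee_rot']).as_matrix(),s['contact_force'])
c=capture("wrist"); cv2.imwrite("pics/w3.png",c['pixels'])
```

```text
4.85 [0.483  0.1344 0.048 ] [[ 0.9575  0.2883  0.0021]
 [ 0.2883 -0.9575 -0.0009]
 [ 0.0017  0.0015 -1.    ]] [-1.0998  0.4682 -0.1928]
```

View pics/w3.png

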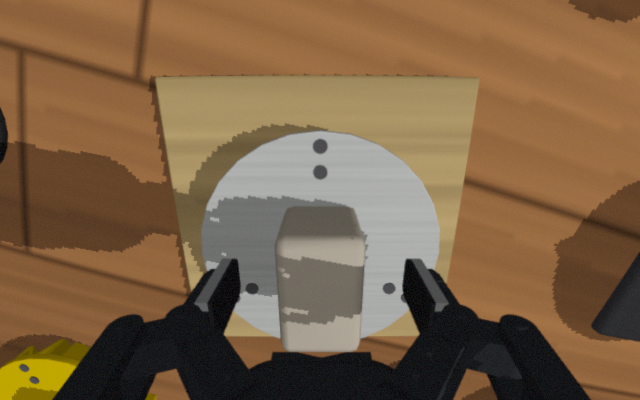

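>>> drive_tool(targets=[[[0,0,0.03],[0,0,0],1],[[0,0,0.03],[0,0,0],0],[[0,0,0.03],[0,0,0],0],[[0,0,0.03],[0,0,0],0],[[0,0,0.03],[0,0,0],0]])

```text
time: 5.52
position: [0.4831, 0.1345, 0.0446]
ee_rot: [0.989, 0.146, 0.001, 0.001]
contact_force: [-1.7, 0.8, 5.2]
grip_width: 0.0397
```

>>> drive_tool(targets=[[[0,0,0],[0,0,0],0],[[0,0,0],[0,0,0],0],[[0,0,0],[0,0,0],0]])

```text
time: 5.9
position: [0.483, 0.1345, 0.0446]
ee_rot: [0.989, 0.146, 0.001, 0.001]
contact_force: [-0.7, 0.4, 2.9]
grip_width: 0.0398
```

>>> drive_tool(targets=[[[0,0,-0.1],[0,0,0],0],[[0,0,-0.3],[0,0,0],0],[[0,0,-0.6],[0,0,0],0],[[0,0,-0.9],[0,0,0],0],[[0,0,-1],[0,0,0],0]])

```text
time: 6.52
position: [0.4832, 0.1346, 0.1667]
ee_rot: [0.989, 0.146, 0.002, 0.0]
contact_force: [0.3, 0.0, -5.6]
grip_width: 0.0392
```

>>> drive_tool(targets=[[[0,0,-0.3],[0,0,0],0],[[0,0,-0.3],[0,0,0],0]])

```text
time: 6.78
position: [0.4838, 0.1348, 0.204]
ee_rot: [0.989, 0.145, 0.004, -0.0]
contact_force: [0.7, 0.6, -4.9]
grip_width: 0.0394
```

Run:
```python
from h import *
np.set_printoptions(precision=4,suppress=True)
s=read_state();print(s['time'],s['position'],R.from_quat(s['ee_rot']).as_matrix(),s['contact_force'],s['wrist_torque'])
c=capture("wrist"); cv2.imwrite("pics/w4.png",c['pixels'])
```

```text
6.775 [0.4838 0.1348 0.204 ] [[ 0.9577  0.2877  0.0082]
 [ 0.2877 -0.9577  0.0012]
 [ 0.0082  0.0012 -1.    ]] [ 0.6599  0.6471 -4.946 ] [-0.0568 -0.0346  0.0259]
```

View pics/w4.png

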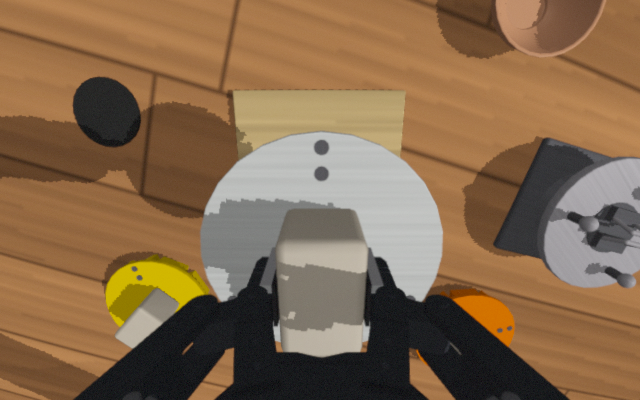

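>>> drive_tool(targets=[[[-0.15,0.25,-0.05],[0,0,0.025],0],[[-0.3,0.5,-0.1],[0,0,0.05],0],[[-0.45,0.75,-0.1],[0,0,0.075],0],[[-0.59,1,-0.1],[0,0,0.1],0],[[-0.59,1,-0.1],[0,0,0.128],0]])

```text
time: 7.45
position: [0.4477, -0.0037, 0.2127]
ee_rot: [0.966, -0.258, 0.001, 0.0]
contact_force: [0.3, 0.5, -4.6]
grip_width: 0.0395
```

>>> drive_tool(targets=[[[0,0,0],[0,0,0],0],[[0,0,0],[0,0,0],0]])

```text
time: 7.7
position: [0.4471, -0.0035, 0.2116]
ee_rot: [0.967, -0.256, 0.0, 0.001]
contact_force: [-0.6, 0.8, -5.1]
grip_width: 0.0393
```

Run:
```python
from h import *
np.set_printoptions(precision=4,suppress=True)
s=read_state();print(s['time'],s['position'],R.from_quat(s['ee_rot']).as_matrix(),s['contact_force'],s['joint_pos'])
c=capture("wrist"); cv2.imwrite("pics/w5.png",c['pixels'])
```

```text
7.7 [ 0.4471 -0.0035  0.2116] [[ 0.8689 -0.4949  0.0002]
 [-0.4949 -0.8689 -0.0019]
 [ 0.0011  0.0015 -1.    ]] [-0.5741  0.7954 -5.121 ] [-0.2234  0.3011  0.1314  2.2408 -0.0652  0.6032 -2.1327]
```

View pics/w5.png

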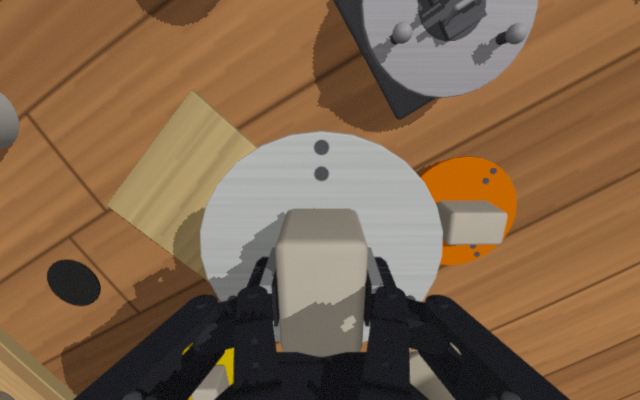

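>>> drive_tool(targets=[[[0.25,0,0],[0,0,0],0],[[0.55,0,0],[0,0,0],0],[[0.55,0,0],[0,0,0],0],[[0.55,0,0],[0,0,0],0]])

```text
time: 8.25
position: [0.5039, -0.0356, 0.2114]
ee_rot: [0.967, -0.255, -0.0, 0.001]
contact_force: [-0.4, -0.1, -5.7]
grip_width: 0.0394
```

Run:
```python
from h import *
np.set_printoptions(precision=4,suppress=True)
s=read_state();print(s['time'],s['position'],R.from_quat(s['ee_rot']).as_matrix(),s['contact_force'],s['qd'])
c=capture("wrist"); cv2.imwrite("pics/w6.png",c['pixels'])
for d in pinpoint("wheel_axis",c)[:2]: w=tw(c,d['centre'],s);print(d['score'],w,proj(c,w,s))
for d in pinpoint("groove",c)[:2]: w=tw(c,d['centre'],s);print(d['score'],w,proj(c,w,s))
cv2.imwrite("pics/w6c.png",cv2.resize(c['pixels'][0:190,300:560],None,fx=3,fy=3,interpolation=cv2.INTER_CUBIC))
```

```text
8.25 [ 0.5039 -0.0356  0.2114] [[ 0.8696 -0.4938 -0.0008]
 [-0.4938 -0.8696 -0.0015]
 [ 0.0001  0.0016 -1.    ]] [-0.3891 -0.1075 -5.7121] [-0.0084 -0.0124  0.0003  0.0134 -0.0014  0.0018 -0.0038]
0.74 [ 0.5516 -0.0595  0.1768] [315.5074 155.8115]
```

View pics/w6c.png

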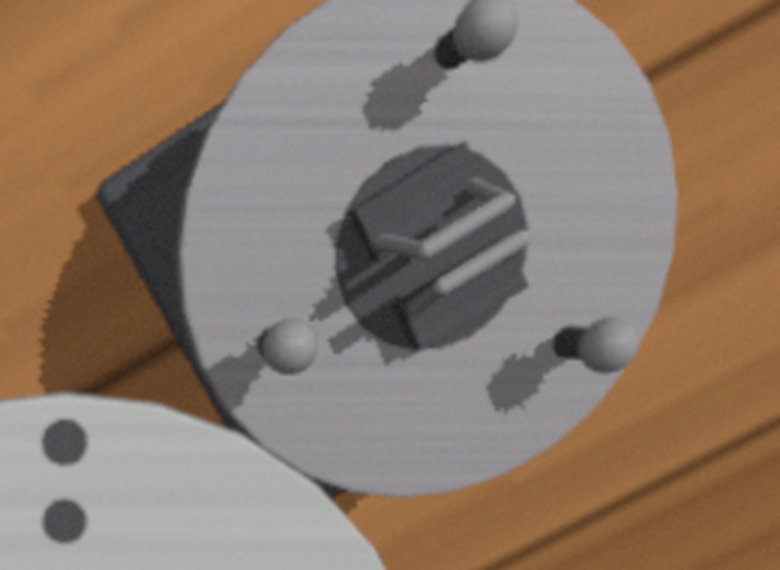

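Run:
```python
from h import *
np.set_printoptions(precision=4,suppress=True)
s=read_state();c=capture("wrist")
f=lambda x,y:(x/3+300,y/3)
for z in(.09,):
  L=[ray(c,f(*p),z,s) for p in [(485,27),(288,346),(606,345)]]
  m=np.mean(L,0);print('wheel',m)
  for p in L: v=p-m;print(p,np.hypot(*v[:2]),np.degrees(np.arctan2(v[1],v[0])))
zt=s['position'][2]-.0086
Rm=R.from_quat(s['ee_rot']).as_matrix()
for p in [(64,442),(64,521)]:
  w=ray(c,f(*p),zt,s); print('screw tool',Rm.T@(w-s['position']))
print(np.degrees(np.arctan2(Rm[1,0],Rm[0,0])))
```

```text
wheel [ 0.5361 -0.1846  0.09  ]
[ 0.5842 -0.2115  0.09  ] 0.05509530774336915 -29.182541288383685
[ 0.535  -0.1296  0.09  ] 0.05509480734842287 91.19353962528106
[ 0.4892 -0.2129  0.09  ] 0.054781575687902 -148.99495493150192
screw tool [0.0624 0.0007 0.0086]
screw tool [0.0484 0.0007 0.0086]
-29.603515422790736
```

>>> drive_tool(targets=[[[0.2,0.22,0],[0,0,-0.0017],0],[[0.45,0.5,0],[0,0,-0.0017],0],[[0.7,0.75,0],[0,0,-0.0017],0],[[0.86,0.94,0],[0,0,-0.0017],0],[[0.86,0.94,0],[0,0,-0.0017],0]])

```text
time: 9.07
position: [0.5378, -0.1871, 0.2122]
ee_rot: [0.968, -0.252, 0.001, 0.001]
contact_force: [0.1, 0.4, -5.4]
grip_width: 0.0395
```

>>> drive_tool(targets=[[[0,0,0.2],[0,0,0],0],[[0,0,0.4],[0,0,0],0],[[0,0,0.4],[0,0,0],0]])

```text
time: 9.45
position: [0.5366, -0.1857, 0.1629]
ee_rot: [0.968, -0.251, -0.001, 0.001]
contact_force: [0.0, -0.2, -5.0]
grip_width: 0.0393
```

```bash
cat > st.py <<'E'
from h import *
np.set_printoptions(precision=4,suppress=True)
s=read_state();Rm=R.from_quat(s['ee_rot']).as_matrix();print(s['time'],s['position'],'F',s['contact_force'],'M',s['wrist_torque'])
print('yaw',np.degrees(np.arctan2(Rm[1,0],Rm[0,0])))
d=Rm.T@np.array([.5377-s['position'][0],-.1848-s['position'][1],0])
zd=Rm.T@np.array([0,0,-1]);print('shift units',d/.12,'tilt turn units',np.array([-zd[1],zd[0],0])/2/np.pi)
E
python3 st.py
```

```text
9.45 [ 0.5366 -0.1857  0.1629] F [ 0.0279 -0.1561 -5.0066] M [ 0.02   -0.0029  0.0001]
yaw -29.099962628081165
shift units [ 0.0043 -0.0109 -0.    ] tilt turn units [0.0004 0.0003 0.    ]
```

>>> drive_tool(targets=[[[0.004,-0.01,0.1],[0.0004,0.0003,0],0],[[0.004,-0.01,0.18],[0.0004,0.0003,0],0],[[0.004,-0.01,0.22],[0.0004,0.0003,0],0],[[0.004,-0.01,0.22],[0.0004,0.0003,0],0]])

```text
time: 9.95
position: [0.5374, -0.1849, 0.1363]
ee_rot: [0.968, -0.251, -0.0, -0.0]
contact_force: [0.5, 0.3, -4.8]
grip_width: 0.0394
```

```bash
python3 st.py
```

```text
9.95 [ 0.5374 -0.1849  0.1363] F [ 0.5105  0.3035 -4.7965] M [-0.0298 -0.0206 -0.0409]
yaw -29.10290634801605
shift units [ 0.0015 -0.0018 -0.    ] tilt turn units [0.     0.0001 0.    ]
```

Now lower in small steps, watching the force.

>>> drive_tool(targets=[[[0.002,-0.002,0.02],[0,0,0],0],[[0.002,-0.002,0.04],[0,0,0],0],[[0.002,-0.002,0.04],[0,0,0],0]])

```text
time: 10.32
position: [0.5377, -0.1848, 0.1313]
ee_rot: [0.968, -0.251, -0.0, -0.0]
contact_force: [-0.1, -0.2, -4.7]
grip_width: 0.0393
```

>>> drive_tool(targets=[[[0,0,0.012],[0,0,0],0],[[0,0,0.024],[0,0,0],0],[[0,0,0.024],[0,0,0],0]])

```text
time: 10.7
position: [0.5376, -0.1848, 0.1284]
ee_rot: [0.968, -0.251, -0.0, -0.0]
contact_force: [-0.3, 0.6, -5.4]
grip_width: 0.0393
```

```bash
python3 st.py
```

```text
10.7 [ 0.5376 -0.1848  0.1284] F [-0.2695  0.5508 -5.4395] M [-0.0261 -0.0269  0.0829]
yaw -29.103991596731422
shift units [ 0.0006 -0.     -0.    ] tilt turn units [0.     0.0001 0.    ]
```

>>> drive_tool(targets=[[[0,0,0.01],[0,0,0],0],[[0,0,0.02],[0,0,0],0],[[0,0,0.02],[0,0,0],0]])

```text
time: 11.08
position: [0.5378, -0.1849, 0.1263]
ee_rot: [0.968, -0.251, -0.0, -0.0]
contact_force: [-1.5, 0.6, 2.4]
grip_width: 0.0393
```

>>> drive_tool(targets=[[[0,0,0.008],[0,0,0],0],[[0,0,0.016],[0,0,0],0],[[0,0,0.016],[0,0,0],0]])

```text
time: 11.45
position: [0.538, -0.185, 0.1252]
ee_rot: [0.968, -0.251, 0.0, -0.0]
contact_force: [-2.0, 0.9, 7.1]
grip_width: 0.0393
```

```bash
python3 st.py
```

```text
11.45 [ 0.538  -0.185   0.1252] F [-1.9706  0.8825  7.1206] M [ 0.0944  0.559  -0.0078]
yaw -29.11907876878356
shift units [-0.0029 -0.0005 -0.    ] tilt turn units [-0.     -0.0001  0.    ]
```

>>> drive_tool(targets=[[[-0.005,-0.002,0.015],[0,0,0],0],[[-0.005,-0.002,0.025],[0,0,0],0],[[-0.005,-0.002,0.025],[0,0,0],0]])

```text
time: 11.82
position: [0.5378, -0.1849, 0.1225]
ee_rot: [0.968, -0.252, 0.001, 0.0]
contact_force: [-0.4, -2.0, -1.0]
grip_width: 0.0389
```

```bash
python3 st.py
```

```text
11.825 [ 0.5378 -0.1849  0.1225] F [-0.4001 -1.9758 -1.0186] M [-0.2854  0.1121  0.002 ]
yaw -29.134904087514936
shift units [-0.0012 -0.0007 -0.    ] tilt turn units [-0.     -0.0003  0.    ]
```

>>> drive_tool(targets=[[[0,-0.003,0.01],[0,0,0],0],[[0,-0.003,0.02],[0,0,0],0],[[0,-0.003,0.02],[0,0,0],0]])

```text
time: 12.2
position: [0.5377, -0.1845, 0.1191]
ee_rot: [0.968, -0.251, 0.0, 0.0]
contact_force: [1.4, -2.0, -14.4]
grip_width: 0.0393
```

```bash
python3 st.py
```

```text
12.2 [ 0.5377 -0.1845  0.1191] F [  1.4138  -2.0285 -14.445 ] M [-0.8765 -0.2307  0.195 ]
yaw -29.09065151906491
shift units [0.0012 0.0017 0.    ] tilt turn units [ 0.0001 -0.0001  0.    ]
```

>>> drive_tool(targets=[[[0,0,0.008],[0,0,0],0],[[0,0,0.008],[0,0,0],0]])

```text
time: 12.45
position: [0.5377, -0.1851, 0.1185]
ee_rot: [0.968, -0.251, 0.001, 0.001]
contact_force: [-2.5, -3.3, 2.5]
grip_width: 0.0392
```

```bash
python3 st.py
```

```text
12.45 [ 0.5377 -0.1851  0.1185] F [-2.5248 -3.2619  2.48  ] M [-0.8635  0.4571  0.53  ]
yaw -29.063879682296758
shift units [-0.0015 -0.0023 -0.    ] tilt turn units [ 0.0001 -0.0002  0.    ]
```

>>> drive_tool(targets=[[[0,0,0],[0,0,0],1],[[0,0,0],[0,0,0],1],[[0,0,0],[0,0,0],1],[[0,0,0],[0,0,0],1],[[0,0,0],[0,0,0],1]])

```text
time: 13.08
position: [0.5378, -0.1851, 0.1185]
ee_rot: [0.968, -0.251, 0.001, 0.001]
contact_force: [0.3, -0.2, -0.0]
grip_width: 0.0857
```

```bash
python3 st.py
python3 - <<'E'
from h import *
c=capture("wrist"); cv2.imwrite("pics/w7.png",c['pixels'])
E
```

```text
13.075 [ 0.5378 -0.1851  0.1185] F [ 0.321  -0.1611 -0.0201] M [0.0002 0.0361 0.0218]
yaw -29.062277597041753
shift units [-0.0016 -0.0017 -0.    ] tilt turn units [ 0.0001 -0.0002  0.    ]
```

View pics/w7.png

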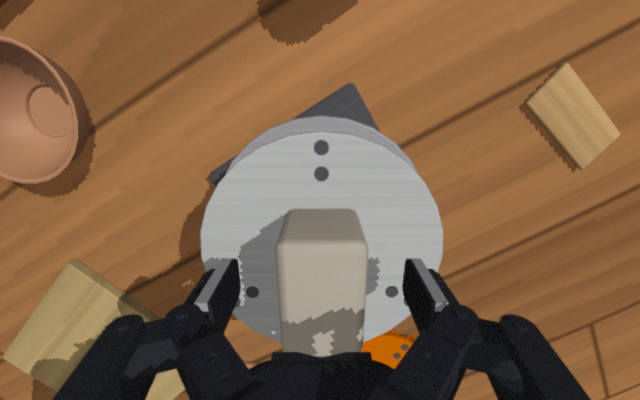

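Released and centred between the open fingers. Back off straight up, then check the seat.

>>> drive_tool(targets=[[[0,0,-0.15],[0,0,0],1],[[0,0,-0.5],[0,0,0],1],[[0,0,-0.9],[0,0,0],1],[[0,0,-1],[0,0,0],1],[[0,0,-1],[0,0,0],1]])

```text
time: 13.75
position: [0.5378, -0.1849, 0.2389]
ee_rot: [0.968, -0.251, 0.001, 0.0]
contact_force: [0.4, 0.6, 0.1]
grip_width: 0.0853
```

>>> drive_tool(targets=[[[-1,-0.5,-0.5],[0,0,0],1],[[-1,-0.5,-0.5],[0,0,0],1],[[-1,-0.5,-0.5],[0,0,0],1],[[-1,-0.5,-0.5],[0,0,0],1]])

```text
time: 14.25
position: [0.4611, -0.0728, 0.2979]
ee_rot: [0.968, -0.25, 0.001, 0.0]
contact_force: [0.6, 0.2, -0.2]
grip_width: 0.0856
```

Run:
```python
from h import *
np.set_printoptions(precision=4,suppress=True)
s=read_state();print(s['time'],s['position'])
for n in ("scene","top","wrist"):
    s=read_state();c=capture(n); cv2.imwrite(f"pics/{n}9.png",c['pixels'])
    for d in pinpoint("mould_mid",c)[:4]:
        w=tw(c,d['centre'],s);print(n,round(d['score'],2),w,proj(c,w,s))
a=cv2.imread('pics/scene9.png')[150:260,190:300];cv2.imwrite('pics/scene9c.png',cv2.resize(a,None,fx=5,fy=5,interpolation=cv2.INTER_CUBIC))
```

```text
14.25 [ 0.4611 -0.0728  0.2979]
scene 0.75 [ 0.532  -0.186   0.1293] [239.0564 188.0474]
scene 0.72 [ 0.7255 -0.0184  0.0207] [298.8384 286.0986]
scene 0.59 [0.2482 0.2991 0.0463] [428.0947 170.2164]
scene 0.57 [ 0.3224 -0.1303  0.0457] [280.3243 174.9474]
top 0.69 [0.2485 0.3004 0.0485] [218.6492 293.1003]
wrist 0.68 [ 0.5359 -0.182   0.1337] [379.6707  67.5967]
wrist 0.67 [ 0.3187 -0.129   0.0419] [398.0848 230.4199]
```

View pics/scene9c.png

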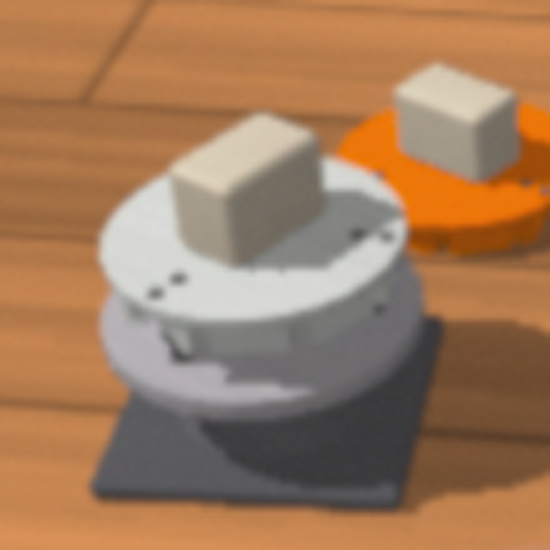

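View pics/scene9.png

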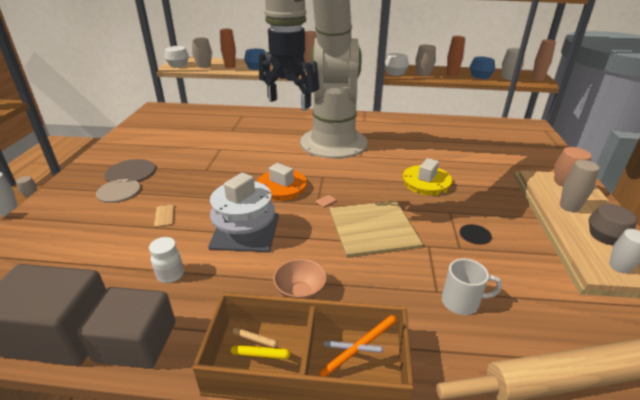

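View pics/wrist9.png

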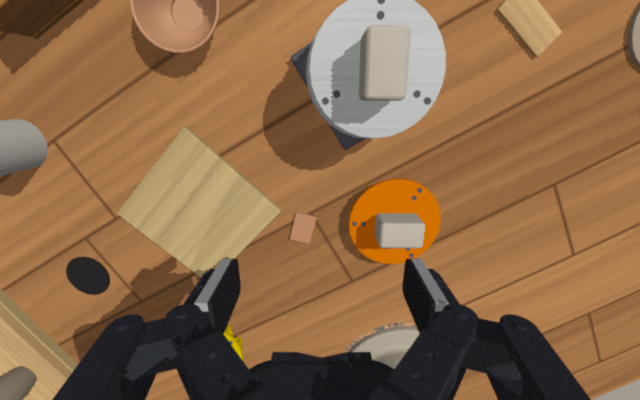

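Run:
```python
from h import *
s=read_state()
for n in("scene","wrist"):
  c=capture(n)
  for a in(-29,91,211):
    for r in(.05,.064):
      t=np.radians(a);p=proj(c,[.536+r*np.cos(t),-.1846+r*np.sin(t),.11],s)
      print(n,a,r,((p-[190,150])*5 if n=='scene' else p).round(1))
```

```text
scene -29 0.05 [173.6 278.4]
scene -29 0.064 [151.1 292.9]
scene 91 0.05 [354.1 234.5]
scene 91 0.064 [383.3 236. ]
scene 211 0.05 [222.1 178.5]
scene 211 0.064 [214.6 165. ]
wrist -29 0.05 [380.1  15.1]
wrist -29 0.064 [380.8  -0.7]
wrist 91 0.05 [335.9  93.7]
wrist 91 0.064 [324.6 100.6]
wrist 211 0.05 [416.3  94. ]
wrist 211 0.064 [426.7 100.9]
```

```bash
python3 -c "
from plant import *
print(close_job())"
```

```text
the job is handed in; nothing more can be done
None
```

The mould on its carrier is seated fully home on the banding wheel, level and released. The job was handed in at about 14.5 s of the 51 s allowed.

**How it went:**
- I gripped the block across its 40 mm and lifted it off the board.
- With the carrier in hand, the wrist camera put one ball at -29° and the wheel axis at (0.536, -0.185). I turned the carrier to match.
- The grooves went over the balls on the first descent, so no searching or turning back and forth was needed.
- The stud met the bars where expected. I pressed in steps of 1 to 3 mm; the highest upward reading between steps, about 12 N net of the carrier's weight, came before the snap.
- The springs then pulled the carrier down. I followed it to a tool height of 0.1185 m, which matches the expected home height (0.1186 m), then opened the gripper and backed straight up.

**Last checks:**
- **Level and home:** screw heads projected for the level home pose match the pictures to about 1 px. I compared two of the three pairs in the scene view and all three in the wrist view, where one head is at the picture edge.
- **Contact:** the force reading was near zero after release, and the arm ended clear of everything.
- **Bystanders:** they look upright and in place in the final scene picture; I did not measure their positions again.
- **Disagreements:** the final network height for the mould was 0.129 m in the scene view and 0.134 m in the wrist view, against 0.133 m expected, which is within the network's error. The network did not report the seated mould in the top view, which I saved but did not look at.

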